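Switch on the counter scale and print a ticket

ROBOT

A 6-joint arm with a two-finger parallel gripper is mounted at the origin on the work surface. World frame = base frame: x ahead of the robot, y to its left, z up, the work surface at z = 0. Lengths are in m, angles in rad, forces in N, time in s.
With the tool pointing down it reaches from about 0.375 to 0.925 m from the base axis. Payload 5.7 kg.
Tool frame: the origin (TCP) lies midway between the tips of the shut fingers; the grasp point (between the pads) lies 19 mm behind it; z points along the fingers, y is the line along which they close (so a half turn about z gives the same grasp; the last joint's range is limited). The gripper opens to 88 mm and grips with 3 to 60 N. Pads are 20 mm wide; open, the fingers measure 115 mm over their backs; the gripper's body (75 mm by 178 mm) begins 61 mm behind the grasp point.
Start: joints at [1.096, 0.359, 1.51, -0, 1.272, -0.115], TCP at [0.211, 0.562, 0.223] pointing down, gripper open.
Joint ranges: [-2.97, 2.97], [-1.01, 2.36], [0.21, 2.38], [-0.96, 4.11], [0.2, 2.71], [-2.98, 2.98]. Speed limits (rad/s): [2.39, 2.39, 3.14, 3.14, 3.14, 3.14].

INTERFACE

Orientations are given as [roll, pitch, yaw] about the fixed x, y, z axes, in that order (R = Rz(yaw) Ry(pitch) Rx(roll)).
In Python, from plant import get_state, capture, calibration, job_done gives the robot as it stands.
- The arm moves only by the tool step_arm, never from a script. Its argument "increments" is a list of rows, each a list of 7 numbers: the opening, from 0 (shut) to 1 (fully open), then the shift along the tool's x, y, z in mm, then the turn, a rotation vector about the tool's x, y, z in rad. In form: [[grip, x, y, z, ax, ay, az], ...]. A call has 1 to 12 rows; each row shifts and turns the commanded pose from where the row before left it, along the tool's axes as they then stand; what a row does not reach is not made up. A row lasts 1/10 s, in which the tool goes at most 50 mm and 8.59 degrees, less where a joint would pass 70% of its speed; a pose out of reach is approached as far as the arm can. A call is refused whole if a number of a shift passes 50 or a number of a turn 0.15, either way. A call with a gripper value outside its range is refused whole. The fingers move at their own pace and stop on an object; the grip force is fixed at half the most. Time passes only in rows, so rows that do not move let the fingers close. It gives the time, the measured TCP pose, the force, the opening and the grip force at its end, in the units of the state.
- get_state(): the state, without advancing time (a new reading comes with each control period).
- capture(name): name is "side" or "top"; returns the picture (400x640x3 uint8, red, green, blue); there is no depth.
- calibration(name): a dict with "camera_matrix" (3x3 intrinsics, pixels), "distortion" ([k1, k2, p1, p2, k3] as OpenCV has them; the pictures are not rectified), "position" and "rotation" of the camera in the world. Camera axes: x right, y up, looking along -z (the intrinsics and any distortion apply to the point x, -y, -z); pixel columns grow to the right and rows downward; lengths in m; the calibration is good to about 2 mm. A picture is of the moment at which its call begins. calibration takes no time and is no camera call.
- job_done(): hands the job in; it is judged then, once.
The state is a dict: "clock": time; "q": joint angles; "qvel": joint speeds; "effort": joint torques, N m; "tool_pos": TCP position; "orientation": TCP orientation; "wrist_force": force on the tool from outside, world axes, zero at the start; "wrist_torque": the same for the moment, N m; "grip_width": opening from 0.0 (shut) to 1.0 (fully open); "grip_force": force on a finger pad.
Only numpy, scipy, OpenCV 4.12 (cv2) and the standard library are available. Lean on these libraries where they do the work, as an engineer would, in place of code of your own. Each camera call takes 0.05 s, during which the arm holds its last target. There are 200 camera calls.

TASK

A wedge of cheese lies on the deli counter's scale and needs its price ticket. With the closed fingers, switch the scale on by pressing the raised front half of its rocker switch right down, then press the round key fully in so that it stays down, and then press the long bar key fully down and let it spring back to print the ticket. Do not press the square key, and do not move, pick up or knock over the cheese or the other goods.

Things in the scene. Friction and masses are not known exactly. Their poses are not given: they have to be found in the camera images.
- scale: Fixed grey counter scale, 340 (x) by 380 (y) mm. Origin: centre of its footprint; x points from its front (robot side) to its back. Its front is a flat key deck 50 mm high with four white controls in a row along y, 115 mm in front of the origin, 78 mm apart, in varying order. From 60 mm in front of the origin back: body 66 mm high, then the steel pan, top 74 mm above the counter.
- rocker (a joint): White rocker switch, hinged along the scale's y at its middle, 63 mm above the counter. Two halves, front and rear, each 34 by 34 mm, in a shallow V. rad: 0 = off (front half raised, its end 10 mm up; rear half level), 0.3 = fully on (front level, rear raised); on is above 0.24. Starts at 0 to 0.04, stays where left; 2 to 3 N moves it. Black bezel 76 by 46 mm, 6 mm high.
- rocker_front (a point): Point on the top of the rocker's front half (the half nearer the scale's front edge), midway across its width, 24 mm from the hinge, where to press; it moves with the rocker: 70 mm above the counter when off, 63 mm when on.
- round_key (a joint): Round white key, cap 36 mm across, on a square black bezel 56 mm wide and 6 mm high. m: 0 = up, 0.007 = fully in. Pressed straight down with about 3 N it slides in and stays where it is left. Starts up to 0.001 in. Counts as in above 0.0055.
- round_top (a point): The round key. The point is the centre of the cap's top face, 68 mm above the counter when up, 61 mm when fully in.
- bar_key (a joint): Long white bar key lying crosswise, cap 28 (x) by 60 (y, along the row) mm, on a black bezel 44 by 74 mm, 6 mm high. m: 0 = up, 0.006 = fully down, which takes about 5 N; springs back up when let go. Counts as pressed above 0.0045.
- bar_top (a point): The bar key. The point is the centre of the cap's top face, 68 mm above the counter when up, 62 mm when fully down.
- square_key (a joint): Square white key, cap 34 by 34 mm, on a square black bezel 56 mm wide, 6 mm high. m: 0 = up, 0.006 = fully down; springs back. Not to be pressed.
- square_top (a point): The square key. The point is the centre of the cap's top face, 68 mm above the counter when up.
- wedge: Loose three-cornered wedge of cheese on the scale's pan, 42 mm high, sides about 107 mm, 62 mm from centre to corner; its top is 116 mm above the counter. Origin: centre of its underside. Bystander.
- truckle: Loose small round waxed cheese beside the scale's right (-y) side, 80 mm across, 60 mm high. Origin: centre of its underside. Bystander.
- jar: Loose amber jar with a steel lid beside the scale's left (+y) side, 60 mm across, 85 mm high. Origin: centre of its underside. Bystander.

How it is judged:
On the way, in this order (a step that is already met when the one before it is completed fails the run):
1. the rocker is switched on, the round and bar keys not yet pressed (value of joint rocker above 0.24 rad and value of joint each of round_key, bar_key below 0.003 m), for 0.1 s.
2. then the round key is pressed in, the scale on (value of joint rocker above 0.24 rad and value of joint round_key above 0.0055 m and value of joint bar_key below 0.003 m), for 0.1 s.
3. then the bar key is pressed down (value of joint rocker above 0.24 rad and value of joint round_key above 0.0055 m and value of joint bar_key above 0.0045 m), for 0.05 s.
At the end, for the whole second after the job is handed in: The rocker is on (joint above 0.24 rad), the round key in (above 5.5 mm), the bar and square keys up again (below 1.5 mm); the wedge, truckle and jar stand upright (within 0.2 rad), at rest, within 15 mm of where they began (value of joint rocker above 0.24 rad and value of joint round_key above 0.0055 m and value of joint each of bar_key, square_key below 0.0015 m and not (distance of wedge from where it was at the start of the episode above 0.015 m or angle between wedge's own z axis and vertical above 0.2 rad) and not (distance of truckle from where it was at the start of the episode above 0.015 m or angle between truckle's own z axis and vertical above 0.2 rad) and not (distance of jar from where it was at the start of the episode above 0.015 m or angle between jar's own z axis and vertical above 0.2 rad) and linear speed of each of wedge, truckle, jar below 0.02 m/s); the robot touches nothing.
It fails at once if the round key was pressed (over 3 mm) before the rocker was on (value of joint round_key above 0.003 m and value of joint rocker below 0.2 rad).
It fails at once if the bar key was pressed (over 3 mm) before the rocker was on and the round key in (value of joint bar_key above 0.003 m and (value of joint rocker below 0.2 rad or value of joint round_key below 0.005 m)).
It fails at once if the square key was pressed (over 3 mm) (value of joint square_key above 0.003 m).
It fails at once if the wedge, truckle or jar was moved over 15 mm, lifted or tipped ((distance of wedge from where it was at the start of the episode above 0.015 m or angle between wedge's own z axis and vertical above 0.3 rad) or (distance of truckle from where it was at the start of the episode above 0.015 m or angle between truckle's own z axis and vertical above 0.3 rad) or (distance of jar from where it was at the start of the episode above 0.015 m or angle between jar's own z axis and vertical above 0.3 rad)).
It also fails if it takes over 42 s, if anything falls off the work surface, if the arm or the gripper's body presses on something with over 40 N, if the wrist force passes 120 N, or if a joint passes its speed limit or range.

## Working session

There is one attempt and no reset: what is moved stays moved. The work goes in short steps, Python scripts to look and compute and a tool call to move; the robot and the scene stay as the last step left them, time stands still between calls to the robot, and variables do not carry over. Pictures are saved under pics/ and viewed, at most 10 in all, crops included, and the job is handed in when it is done.

Besides the shell and the picture viewer there is one more tool, called after "Call:" as name([rows], argument=value, ...), one row to a line, values as JSON. step_arm: Moves the arm, as the interface text tells. Its arguments: {"type":"object","properties":{"increments":{"type":"array","items":{"type":"array","items":{"type":"number"}}}},"required":["increments"]}

```bash
mkdir -p pics && python3 - <<'E'
from plant import *
import cv2
for n in("top","side"):
    cv2.imwrite(f"pics/{n}0.png",capture(n)[:,:,::-1])
    c=calibration(n);print(c)
s=get_state();print(s['clock'],s['tool_pos'],s['orientation'],s['wrist_force'])
E
```

```text
{'camera_matrix': array([[410.40583416,   0.        , 323.07307913],
       [  0.        , 410.40583416, 208.74008395],
       [  0.        ,   0.        ,   1.        ]]), 'distortion': array([-0.01837124,  0.        ,  0.        ,  0.        ,  0.        ]), 'position': array([0.48903212, 0.03615435, 1.07288601]), 'rotation': array([ 0.14594327, -0.00340146, -1.56613791])}
{'camera_matrix': array([[385.44292603,   0.        , 318.92112013],
       [  0.        , 385.44292603, 200.51652028],
       [  0.        ,   0.        ,   1.        ]]), 'distortion': array([-0.06925824,  0.        ,  0.        ,  0.        ,  0.        ]), 'position': array([ 0.19295985, -0.47812153,  0.57086945]), 'rotation': array([ 0.95606124, -0.02107134, -0.67707809])}
0.1 [0.21097358 0.56098534 0.22187647] [-3.13987872e+00 -2.02795677e-04  2.78177095e+00] [ 0.00855406 -0.04280364  0.4027828 ]
```

View pics/top0.png

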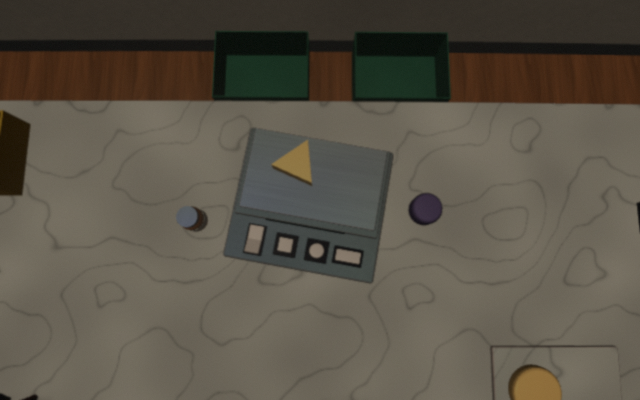

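View pics/side0.png

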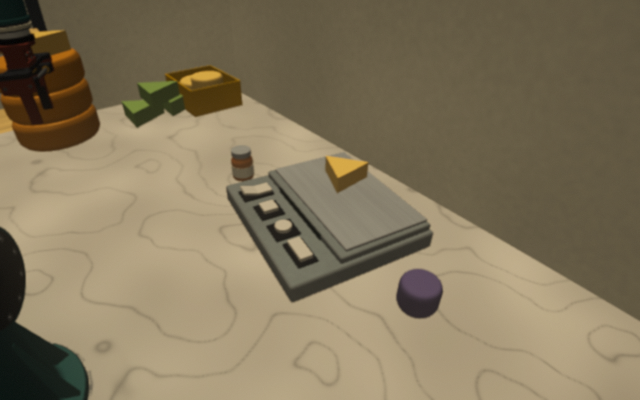

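Top view: rocker at (255,239), square key (286,245), round key (316,251), bar (348,257). The jar is at (191,217), the truckle at (426,208) and the wedge at (297,163). Next I'll measure the caps in both views.

```bash
cat > h.py <<'E'
import numpy as np,cv2
from plant import *
from scipy.spatial.transform import Rotation as R
def ray(n,px):
    c=calibration(n)
    u=cv2.undistortPoints(np.array([[px]],float),c['camera_matrix'],c['distortion'])[0,0]
    d=R.from_euler('xyz',c['rotation']).apply([u[0],-u[1],-1])
    return c['position'],d
def plane(n,px,z):
    p,d=ray(n,px); return p+d*(z-p[2])/d[2]
E
python3 - <<'E'
from h import *
def caps(n,box):
    im=cv2.imread(f"pics/{n}0.png").astype(int);x0,y0,x1,y1=box
    b,g,r=im[...,0],im[...,1],im[...,2]
    m=np.zeros(b.shape,np.uint8)
    m[y0:y1,x0:x1]=((r>120)&(r-b>8))[y0:y1,x0:x1]
    k,l,s,c=cv2.connectedComponentsWithStats(m)
    return [(s[i],c[i]) for i in range(1,k) if s[i,4]>25]
for n,b in(("top",(238,215,372,272)),("side",(238,180,320,268))):
    for s,c in caps(n,b): print(n,s,c.round(1),[plane(n,c,z).round(4)[:2] for z in (.066,.068)])
E
```

```text
top [249 226  14  15 172] [255.3 232.9] [array([0.576 , 0.1999]), array([0.5759, 0.1995])]
top [278 238  14  14 141] [284.7 244.5] [array([0.5481, 0.1269]), array([0.548 , 0.1267])]
top [310 245  13  12 121] [315.9 250.3] [array([0.5343, 0.0505]), array([0.5342, 0.0505])]
top [336 250  24  13 212] [347.4 256. ] [array([ 0.5208, -0.0265]), array([ 0.5207, -0.0264])]
side [286 180  34  38 667] [308.1 192.5] [array([0.6496, 0.1135]), array([0.6478, 0.1112])]
side [240 182  33  12 277] [256.  187.8] [array([0.5628, 0.2035]), array([0.5613, 0.2008])]
side [258 199  20  12 161] [267.8 204.5] [array([0.5485, 0.1295]), array([0.5471, 0.1271])]
side [238 217  32  51 832] [248.2 250.2] [array([0.4378, 0.0257]), array([0.4368, 0.0237])]
side [275 218  17  13 167] [282.5 224.2] [array([0.535 , 0.0517]), array([0.5337, 0.0496])]
side [287 236  26  23 323] [299.4 247.1] [array([ 0.5211, -0.0264]), array([ 0.5198, -0.0282])]
```

Both views agree to about 2 mm. The scale yaw is about -0.175 and rocker_front is at about (0.538, 0.208). I'll close the fingers, align with the scale and move over to it.

Call:
step_arm([
  [0,0,0,0,0,0,-0.1],
  [0,0,0,0,0,0,-0.085],
  [0,-32,-24,0,0,0,0],
  [0,-32,-24,0,0,0,0],
  [0,-32,-24,0,0,0,0],
  [0,-32,-24,0,0,0,0],
  [0,-32,-24,0,0,0,0],
  [0,-32,-24,0,0,0,0],
  [0,-32,-24,0,0,0,0],
  [0,-32,-24,0,0,0,0],
  [0,-32,-24,0,0,0,0],
  [0,-32,-24,0,0,0,0],
])

```text
clock: 1.3
tool_pos: [0.4853, 0.2681, 0.2223]
orientation: [-3.141, -0.001, 2.967]
wrist_force: [0.6, 1.0, -0.4]
grip_width: 0.005
grip_force: 0.0
```

Call:
step_arm([
  [0,-32,-24,10,0,0,0],
  [0,-32,-27,20,0,0,0],
  [0,0,0,30,0,0,0],
  [0,0,0,30,0,0,0],
  [0,0,0,0,0,0,0],
  [0,0,0,0,0,0,0],
])

```text
clock: 1.9
tool_pos: [0.5382, 0.2081, 0.1324]
orientation: [-3.141, -0.002, 2.967]
wrist_force: [0.3, 0.5, 1.5]
grip_width: 0.007
grip_force: 0.0
```

Call:
step_arm([
  [0,0,0,20,0,0,0],
  [0,0,0,20,0,0,0],
  [0,0,0,15,0,0,0],
  [0,0,0,3,0,0,0],
  [0,0,0,3,0,0,0],
  [0,0,0,3,0,0,0],
  [0,0,0,3,0,0,0],
  [0,0,0,2,0,0,0],
  [0,0,0,0,0,0,0],
])

```text
clock: 2.8
tool_pos: [0.5391, 0.2083, 0.0638]
orientation: [3.141, 0.001, 2.967]
wrist_force: [-0.3, 0.4, 0.2]
grip_width: 0.006
grip_force: 0.3
```

Call:
step_arm([
  [0,0,0,1,0,0,0],
  [0,0,0,1,0,0,0],
  [0,0,0,0,0,0,0],
])

```text
clock: 3.1
tool_pos: [0.5392, 0.2083, 0.0632]
orientation: [3.141, 0.001, 2.967]
wrist_force: [-4.4, -0.2, 14.0]
grip_width: 0.005
grip_force: 7.3
```

Call:
step_arm([
  [0,0,0,-20,0,0,0],
  [0,0,0,-40,0,0,0],
  [0,-5.5,-39,0,0,0,0],
  [0,-5.5,-39,0,0,0,0],
  [0,-6,-39,0,0,0,0],
  [0,-5.5,-39,0,0,0,0],
  [0,0,0,0,0,0,0],
  [0,0,0,0,0,0,0],
])

```text
clock: 3.9
tool_pos: [0.534, 0.0498, 0.1217]
orientation: [3.142, 0.0, 2.964]
wrist_force: [0.2, 0.1, -0.1]
grip_width: 0.009
grip_force: 0.0
```

```bash
python3 - <<'E'
from h import *
a=capture("side")[150:290,200:360,::-1]; b=capture("top")[200:290,210:390,::-1]
a=cv2.resize(a,(640,560),interpolation=3);cv2.imwrite("pics/s1.png",a)
cv2.imwrite("pics/t1.png",cv2.resize(b,(720,360),interpolation=3))
E
```

```text
(no output)
```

View pics/s1.png

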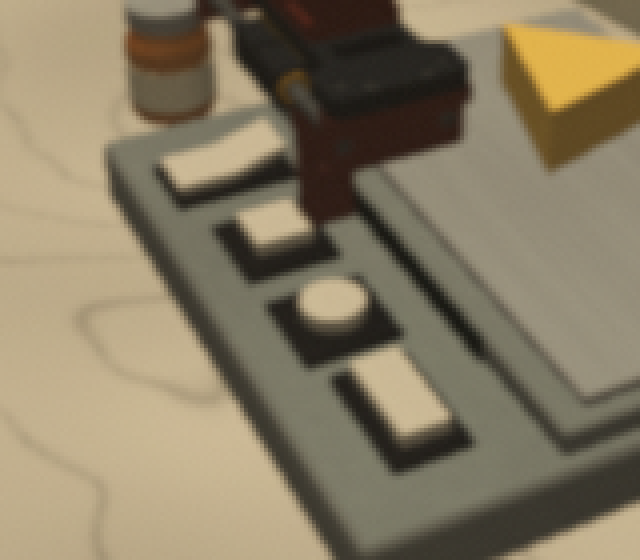

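The crop shows the rocker at about (225,160) with its front level and its rear raised, so it is on. The round key at (333,300) is still up and the gripper is above it. Now I'll press the round key.

Call:
step_arm([
  [0,0,0,25,0,0,0],
  [0,0,0,22,0,0,0],
  [0,0,0,4,0,0,0],
  [0,0,0,3,0,0,0],
  [0,0,0,3,0,0,0],
  [0,0,0,2,0,0,0],
  [0,0,0,1.5,0,0,0],
  [0,0,0,1,0,0,0],
  [0,0,0,0,0,0,0],
])

```text
clock: 4.9
tool_pos: [0.5344, 0.0509, 0.0612]
orientation: [3.141, 0.001, 2.967]
wrist_force: [-2.4, 2.4, 8.6]
grip_width: 0.004
grip_force: 4.2
```

Call:
step_arm([
  [0,0,0,0.7,0,0,0],
  [0,0,0,0,0,0,0],
])

```text
clock: 5.1
tool_pos: [0.5345, 0.0509, 0.0611]
orientation: [3.141, 0.002, 2.967]
wrist_force: [-4.1, 2.3, 14.3]
grip_width: 0.005
grip_force: 7.3
```

Call:
step_arm([
  [0,0,0,-15,0,0,0],
  [0,0,0,-35,0,0,0],
  [0,0,-39,0,0,0,0],
  [0,0,-39,0,0,0,0],
  [0,0,0,0,0,0,0],
  [0,0,0,0,0,0,0],
])

```text
clock: 5.7
tool_pos: [0.5207, -0.027, 0.1098]
orientation: [3.142, 0.001, 2.964]
wrist_force: [0.8, 0.7, 0.5]
grip_width: 0.005
grip_force: 0.0
```

```bash
python3 - <<'E'
from h import *
a=capture("side")[150:290,200:360,::-1]
cv2.imwrite("pics/s2.png",cv2.resize(a,(640,560),interpolation=3))
E
```

```text
(no output)
```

View pics/s2.png

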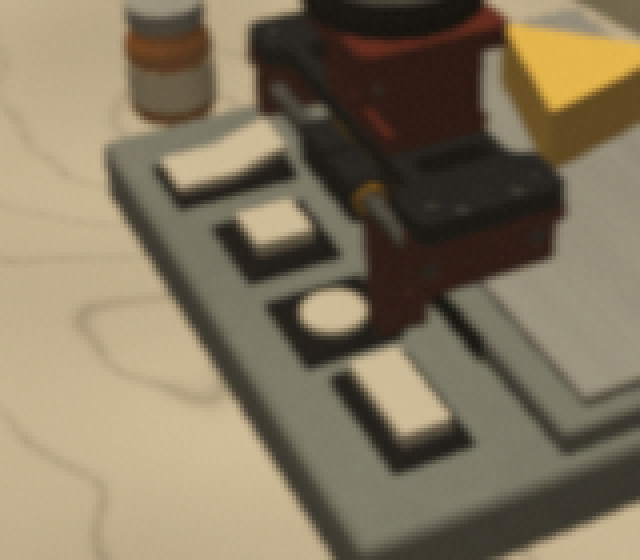

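The round key at (333,312) sits lower and stays in, and the rocker is still on. Now I'll press the bar and release it.

Call:
step_arm([
  [0,0,0,22,0,0,0],
  [0,0,0,15,0,0,0],
  [0,0,0,3,0,0,0],
  [0,0,0,3,0,0,0],
  [0,0,0,2,0,0,0],
  [0,0,0,2,0,0,0],
  [0,0,0,1.5,0,0,0],
  [0,0,0,1,0,0,0],
  [0,0,0,0,0,0,0],
])

```text
clock: 6.65
tool_pos: [0.5203, -0.0256, 0.062]
orientation: [3.141, 0.001, 2.967]
wrist_force: [-6.8, 4.4, 22.0]
grip_width: 0.005
grip_force: 11.0
```

At the stop (62 mm, 22 N). Retracting straight up.

Call:
step_arm([
  [0,0,0,-10,0,0,0],
  [0,0,0,-30,0,0,0],
  [0,0,0,-40,0,0,0],
  [0,20,0,-30,0,0,0],
  [0,40,0,0,0,0,0],
  [0,40,0,0,0,0,0],
  [0,0,0,0,0,0,0],
  [0,0,0,0,0,0,0],
])

```text
clock: 7.45
tool_pos: [0.4222, -0.009, 0.1706]
orientation: [-3.141, 0.003, 2.967]
wrist_force: [0.5, -0.7, 0.2]
grip_width: 0.006
grip_force: 0.0
```

```bash
python3 - <<'E'
from h import *
a=capture("side")[130:320,200:450,::-1]
cv2.imwrite("pics/s3.png",cv2.resize(a,(750,570),interpolation=3))
E
```

```text
(no output)
```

View pics/s3.png

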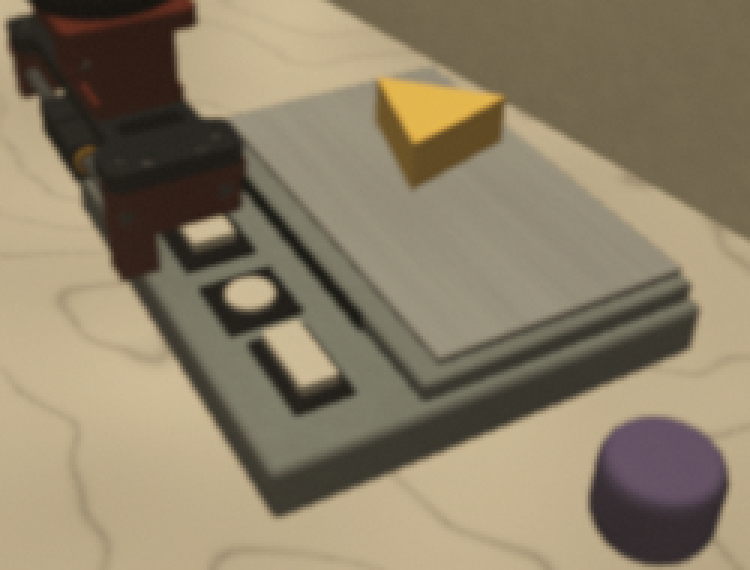

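The bar key at (300,360) is up again, the round key at (250,293) is still in, and the wedge and truckle are undisturbed. I'm handing the job in.

```bash
python3 -c "
from plant import *
print(job_done())"
```

```text
the job is handed in; nothing more can be done
None
```

I switched the rocker on, pressed the round key in so it stays down, and pressed the bar key to its stop; it sprang back. The arm touched neither the square key nor the goods, and I handed the job in at about 7.5 s; no verdict came back.

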